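# Fit the pump shaft, then hover the impeller over it

## Task

Take the thin steel shaft out of the wooden block, push it down into the narrow bore in the middle of the pump casing until it is fully home, and let go of it. Then lift the impeller out of its tray, carry it over the raised pipe, and finish while still holding it hub up, level and centred over the top end of the standing shaft, hovering about a finger's width (10 to 15 mm) above it and not touching anything but your gripper, so that the fitter can grease the shaft. Do not bump the pipe, and leave the meter, ring, wrench and screwdriver where they are.

Things in the scene. Friction and masses are not known exactly. Their poses are not given: they have to be found in the camera images.
- pump: Pump casing, fixed to the bench, standing upright: green round foot flange 130 mm across and 14 mm thick with bolts (tops up to 26 mm), green round wall 92 mm across and 48 mm high, and in its middle a square steel hub 36 x 36 mm, 60 mm high, with the narrow bore. Origin: centre of the underside, on the bench; z up.
- bore_mouth (a point): Centre of the mouth of the bore, on the top face of the pump's steel hub, 60 mm above the bench. The bore is vertical, 11.5 mm in diameter and 40 mm deep, blind, with a 1.5 mm chamfer at the mouth.
- bore_floor (a point): Centre of the floor of the bore, 40 mm straight below its mouth (20 mm above the bench).
- block: Light wooden block, 62 x 62 mm, 45 mm high, fixed to the bench, with one vertical hole (12 mm diameter, 30 mm deep) in the middle of its top, in which the shaft stands at the start. Origin: centre of the underside.
- shaft: Loose plain round steel rod, 10 mm in diameter, 110 mm long, about 70 g; foot chamfered 1.5 x 2.5 mm, top end 1 x 1.5 mm. It starts standing upright and loose in the wooden block, its foot 15 mm above the bench. Origin: centre of its foot; z along the rod to its top end. Fully home in the pump its top stands 130 mm above the bench.
- shaft_top (a point): Centre of the shaft's top end face, 110 mm from its foot along its z.
- tray: Shallow grey open plastic tray, fixed to the bench, 130 x 130 mm outside, 20 mm high, walls and floor 4 mm thick. The impeller lies in it at the start. Origin: centre of the underside.
- impeller: Loose steel pump impeller, about 300 g: flat disc 80 mm across and 10 mm thick, six curved vanes on its upper face (tops 13 mm above the underside; they are seen only, the disc's face is at 10 mm), and a round hub 28 mm in diameter rising from 10 to 48 mm above the underside, by which it is gripped from above. A 15 mm bore runs right through. It lies hub up at the start. Origin: centre of the underside, on the bore's axis; z up along the hub.
- pipe: Plastic pipe, 32 mm in diameter (40 mm at its end collars) and 360 mm long, lying level on two fixed steel stands (feet 30 x 50 mm) between the tray and the pump, across the way. Its axis is 104 mm above the bench, its highest point 124 mm. Origin: on the bench below the middle of the pipe; x along the pipe, stands 130 mm either side of the middle.
- meter: Bystander: orange test meter, 85 x 170 mm, 43 mm high with its dial, lying on its back. Origin: centre of the underside.
- stage_ring: Bystander: loose plain steel ring without hub or disc, 72 mm outside, 56 mm inside, 30 mm high. Origin: centre of the underside.
- wrench: Bystander: steel wrench, about 180 mm long and under 15 mm high, lying on the bench. Origin: its middle, on the underside; x along it.
- screwdriver: Bystander: orange-handled screwdriver, 200 mm long and 26 mm high, lying on the bench. Origin: its middle, on the underside; x along it.
There are look-alikes about, which are no part of the job. What is shaped like the impeller but black or purple is not meant.

How it is judged:
By the outcome, as a careful person would: the job done as asked, in the order asked, and still so for the second after the job is handed in, while the arm keeps its last pose, push and grip.
It also fails if it takes over 72 s, if anything falls off the work surface, if the arm or the gripper's body presses on something with over 40 N, if the wrist force passes 120 N, or if a joint passes its speed limit or range.

## Robot

A 6-joint arm with a two-finger parallel gripper is mounted at the origin on the work surface. World frame = base frame: x ahead of the robot, y to its left, z up, the work surface at z = 0. Lengths are in m, angles in degrees, forces in N, time in s.
With the tool pointing down it reaches from about 0.4 to 0.825 m from the base axis. Payload 7 kg.
Tool frame: the origin (TCP) lies on the front face of the gripper's body, between the roots of the fingers; the fingertips stand 66 mm ahead of it and the grasp point (between the pads) lies 47 mm ahead of it; z points along the fingers, y is the line along which they close (so a half turn about z gives the same grasp; the last joint's range is limited). The gripper opens to 88 mm and grips with 3 to 60 N. Pads are 19 mm wide; open, the fingers measure 130 mm over their backs; the gripper's body (78 mm by 193 mm) begins 47 mm behind the grasp point.
Start: joints at [-59.868, 20.546, 0.682, 0, -70.136, -16.507], TCP at [0.159, -0.656, 0.292] pointing down, gripper open.
Joint ranges: [-176.03, 176.03], [-82.01, 121.73], [-58.28, 71.71], [-173.87, 95.51], [-174.79, -0.11], [-173.66, 173.66]. Speed limits (degrees/s): [136.94, 136.94, 172.46, 180, 180, 180].

## Interface

Orientations are given as [roll, pitch, yaw] about the fixed x, y, z axes, in that order (R = Rz(yaw) Ry(pitch) Rx(roll)).
In Python, from plant import ctrl gives the robot as it stands.
- The arm moves only by the tool send_rows, never from a script. Its argument "deltas" is a list of rows, each a list of 2 entries, a list of its own where there are three numbers: the shift along the tool's x, y, z each as a share of 800 mm, from -1 to 1, then the turn about the tool's z as a share of 90 degrees, from -1 to 1. A call has exactly 5 rows; each row is the pose to reach, as a shift and turn from the pose commanded when the call began, along the tool's axes at that moment; what a row does not reach only later rows make up. A row lasts 1/12 s, in which the tool goes at most 41.7 mm and 7.16 degrees, less where a joint would pass 70% of its speed; a pose out of reach is approached as far as the arm can. A call with a number of a shift or a turn outside -1 to 1 is refused whole. A call with a gripper value outside its range is refused whole. "gripper" is the opening, from 0 (shut) to 1 (fully open), set as the call begins (left out, the last holds). The fingers move at their own pace and stop on an object; the grip force is fixed at half the most. Time passes only in rows, so rows that repeat a pose let the fingers close, or fill a call up. It gives the time, the measured TCP pose, the force, the opening and the grip force at its end, in the units of the state.
- ctrl.get_obs(): the state, without advancing time (a new reading comes with each control period).
- ctrl.snapshot(name): name is "scene" or "top" or "wrist"; returns a dict with "color" (480x640x3 uint8, red, green, blue), "vertical_fov" (degrees; the focal length in pixels is half the picture's height over the tangent of half this angle, whatever the lens; pixels are square), "cx", "cy" (the principal point, pixels), "rvec" (rotation vector, rad) and "tvec" (3), from world to camera coordinates, as OpenCV has them. Camera axes: x right, y down, z forward; pixel columns grow to the right and rows downward; lengths in m; the calibration is good to about 2 mm. The wrist camera is an equidistant fisheye: a pixel r from the principal point sees the ray r / f radians off the axis. A picture is of the moment at which its call begins. There is no depth.
- ctrl.close_job(): hands the job in; it is judged then, once.
Trained networks look in a picture, given as the dict that the camera call returned (one of the last four; its "shot" number tells which), for a name from the list of things; names that differ only in an ending like _2 or _b are one class to them, and where a whole thing is asked for, a point or a joint stands for the part that bears it (a point fixed in the world has none). Each returns a list of dicts, best first, with "conf" (0 to 1); they miss things now and then, are a little off and sometimes report something else, mostly with a low value. They report only what shows in the picture. A call takes as long as a camera call. They do not tell look-alikes from the thing itself.
- ctrl.boxes_of(picture, thing): "xy" ([column, row] as shares, 0 to 1, of the picture: columns of its width, rows of its height, amid what is visible of it).
- ctrl.cut_out(picture, thing): "pixels" (480x640 bool, what is visible of it) and "xy" ([column, row] as shares, 0 to 1, of the picture: columns of its width, rows of its height, amid what is visible of it).
The state is a dict: "clock": time; "joint_pos": joint angles; "qvel": joint speeds; "tau": joint torques, N m; "tool_pos": TCP position; "orientation": TCP orientation; "force": force on the tool from outside, world axes, zero at the start; "moment": the same for the moment, N m; "opening": finger opening in m; "gripper_force": force on a finger pad.
Only numpy, scipy, OpenCV 4.12 (cv2) and the standard library are available. Lean on these libraries where they do the work, as an engineer would, in place of code of your own. Each camera call takes 0.05 s, during which the arm holds its last target. There are 200 camera calls.

## Working session

There is one attempt and no reset: what is moved stays moved. The work goes in short steps, Python scripts to look and compute and a tool call to move; the robot and the scene stay as the last step left them, time stands still between calls to the robot, and variables do not carry over. Pictures are saved under pics/ and viewed, at most 10 in all, crops included, and the job is handed in when it is done.

Besides the shell and the picture viewer there is one more tool, called after "Call:" as name(argument=value, ...) on one line, values as JSON. send_rows: Moves the arm, as the interface text tells. Shift numbers are shares of 800 mm and turn numbers shares of 90 degrees, none past 1 either way. Its arguments: {"type":"object","properties":{"deltas":{"type":"array","items":{"type":"array"}},"gripper":{"type":"number"}},"required":["deltas"]}

```bash
mkdir -p pics; ls
cat > h.py <<'E'
import numpy as np, cv2
from plant import ctrl
from scipy.spatial.transform import Rotation as R
def ray(p,uv):
    f=240/np.tan(np.radians(p["vertical_fov"])/2)
    Rm=cv2.Rodrigues(np.array(p["rvec"],float))[0];t=np.array(p["tvec"],float).ravel()
    return -Rm.T@t, Rm, t, f
def at_z(p,uv,z,fish=False):
    C,Rm,t,f=ray(p,uv); x=(uv[0]-p["cx"])/f; y=(uv[1]-p["cy"])/f
    if fish:
        th=np.hypot(x,y); s=np.sin(th)/max(th,1e-9); d=np.array([x*s,y*s,np.cos(th)])
    else: d=np.array([x,y,1.])
    d=Rm.T@d; return C+d*(z-C[2])/d[2]
def proj(p,X,fish=False):
    C,Rm,t,f=ray(p,None); c=Rm@np.array(X,float)+t
    if fish:
        r=np.hypot(c[0],c[1]); th=np.arctan2(r,c[2]); k=th/max(r,1e-9)
        return np.array([p["cx"]+f*c[0]*k,p["cy"]+f*c[1]*k])
    return np.array([p["cx"]+f*c[0]/c[2],p["cy"]+f*c[1]/c[2]])
def save(p,n): cv2.imwrite("pics/"+n+".png",cv2.cvtColor(p["color"],cv2.COLOR_RGB2BGR))
E
python3 - <<'E'
from h import *
o=ctrl.get_obs(); print({k:np.round(v,3) for k,v in o.items()})
Z=dict(pump=.05,bore_mouth=.06,block=.045,shaft=.07,shaft_top=.125,tray=.01,impeller=.03,pipe=.104,meter=.04,stage_ring=.03,wrench=.01,screwdriver=.013)
for n in("scene","top"):
    p=ctrl.snapshot(n); save(p,n+"0"); print(n,ray(p,0)[0].round(3))
    for k in Z:
        for d in ctrl.boxes_of(p,k)[:4]:
            uv=np.array(d["xy"])*[640,480]; print(k,round(d["conf"],2),uv.round(),at_z(p,uv,Z[k])[:2].round(3))
E
```

```text
pics
{'clock': np.float64(0.0), 'joint_pos': array([-5.9869e+01,  2.0591e+01,  6.3400e-01, -1.9000e-02, -7.0134e+01,
       -1.6507e+01]), 'qvel': array([ 0.009, -0.114, -0.019, -0.042,  0.003,  0.013]), 'tau': array([ 0.0000e+00, -5.8272e+01,  2.9306e+01,  6.9980e+00,  7.0000e-03,
       -0.0000e+00]), 'tool_pos': array([ 0.159, -0.656,  0.291]), 'orientation': array([ 1.79907e+02, -8.00000e-03, -1.66383e+02]), 'force': array([-0.691, -0.451,  0.88 ]), 'moment': array([ 0.026, -0.012,  0.012]), 'gripper_force': np.float64(0.0), 'opening': np.float64(0.088)}
scene [1.184 0.556 0.7  ]
pump 0.7 [228. 269.] [ 0.649 -0.122]
pump 0.56 [399. 329.] [0.573 0.268]
bore_mouth 0.67 [399. 330.] [0.583 0.274]
block 0.9 [230. 271.] [ 0.648 -0.118]
shaft 0.42 [226. 246.] [ 0.609 -0.167]
shaft 0.27 [217. 338.] [0.816 0.035]
shaft_top 0.69 [252. 223.] [ 0.558 -0.129]
shaft_top 0.53 [230. 246.] [ 0.655 -0.099]
tray 0.68 [242. 236.] [ 0.495 -0.24 ]
impeller 0.87 [223. 205.] [ 0.438 -0.372]
impeller 0.79 [253. 225.] [ 0.462 -0.23 ]
impeller 0.58 [208. 249.] [ 0.607 -0.239]
impeller 0.51 [297. 239.] [ 0.
[... 327 characters left out ...]
379 0.023 1.31 ]
bore_mouth 0.92 [207. 250.] [0.526 0.239]
block 0.62 [387. 207.] [ 0.625 -0.141]
shaft 0.38 [392. 201.] [ 0.635 -0.147]
shaft_top 0.38 [395. 203.] [ 0.619 -0.145]
tray 0.69 [440. 277.] [ 0.482 -0.26 ]
impeller 0.92 [445. 226.] [ 0.589 -0.266]
impeller 0.8 [511. 310.] [ 0.411 -0.404]
impeller 0.74 [439. 297.] [ 0.437 -0.253]
impeller 0.55 [367. 303.] [ 0.422 -0.099]
pipe 0.86 [327. 241.] [ 0.543 -0.01 ]
pipe 0.62 [141. 232.] [0.554 0.367]
meter 0.62 [238. 152.] [0.742 0.184]
stage_ring 0.96 [343. 130.] [ 0.8   -0.044]
stage_ring 0.55 [208. 249.] [0.531 0.243]
wrench 0.74 [207. 357.] [0.302 0.238]
wrench 0.38 [140. 227.] [0.579 0.396]
screwdriver 0.71 [142. 233.] [0.566 0.39 ]
```

View pics/scene0.png

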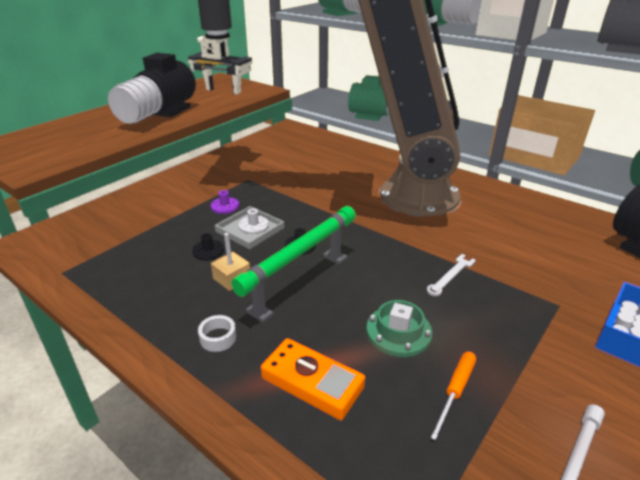

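View pics/top0.png

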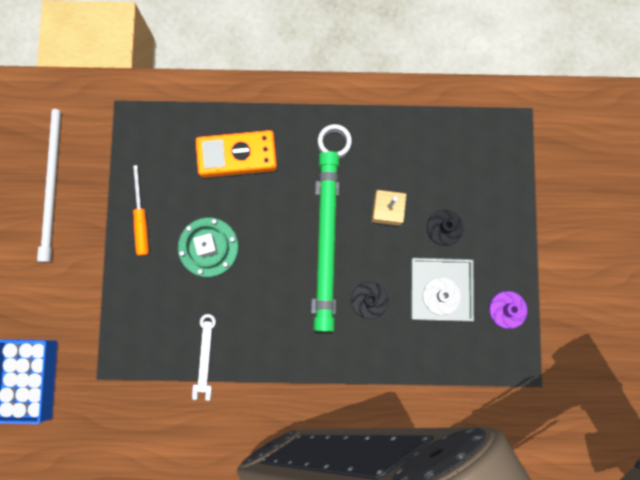

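Scene view: shaft stands in the block at about (392,203) in the top picture. The pump hub is at (204,243) and the steel impeller is in the tray at (442,296). The pipe runs along x near column 325, and the black and purple look-alikes sit outside the tray. I'll move over the shaft now.

Call:
send_rows(deltas=[[[-0.035,0.024,0],0],[[-0.07,0.048,0],0],[[-0.105,0.072,0],0],[[-0.14,0.096,0],0],[[-0.177,0.121,0],0]], gripper=1)

```text
clock: 1.72
tool_pos: [0.2744, -0.5275, 0.2922]
orientation: [-180.0, 0.0, -166.4]
force: [0.3, -0.2, -0.2]
opening: 0.0878
gripper_force: 0.0
```

Call:
send_rows(deltas=[[[-0.035,0.024,0],0],[[-0.07,0.048,0],0],[[-0.105,0.072,0],0],[[-0.14,0.096,0],0],[[-0.177,0.121,0],0]])

```text
clock: 2.13
tool_pos: [0.3894, -0.3998, 0.2925]
orientation: [-180.0, 0.0, -166.4]
force: [1.0, -0.9, 0.1]
opening: 0.088
gripper_force: 0.0
```

Call:
send_rows(deltas=[[[-0.035,0.024,0],0],[[-0.07,0.048,0],0],[[-0.105,0.072,0],0],[[-0.14,0.096,0],0],[[-0.177,0.121,0],0]])

```text
clock: 2.55
tool_pos: [0.5042, -0.2723, 0.2925]
orientation: [-180.0, 0.0, -166.4]
force: [0.4, -1.2, 0.7]
opening: 0.0878
gripper_force: 0.0
```

Call:
send_rows(deltas=[[[-0.035,0.024,0],0],[[-0.07,0.048,0],0.05],[[-0.105,0.072,0],0.1],[[-0.14,0.096,0],0.151],[[-0.15,0.104,0],0.151]])

```text
clock: 2.97
tool_pos: [0.6031, -0.1616, 0.2918]
orientation: [180.0, 0.0, 179.9]
force: [-0.1, -0.5, -0.1]
opening: 0.0877
gripper_force: 0.0
```

Run:
```python
from h import *
o=ctrl.get_obs(); print(o["clock"],o["tool_pos"].round(4) if hasattr(o["tool_pos"],'round') else o["tool_pos"],o["orientation"],o["joint_pos"])
p=ctrl.snapshot("wrist"); save(p,"w1"); print(ray(p,0)[0].round(4),p["vertical_fov"])
for k,z in dict(block=.045,shaft=.08,shaft_top=.125,impeller=.03,tray=.01).items():
    for d in ctrl.boxes_of(p,k)[:4]:
        uv=np.array(d["xy"])*[640,480]; print(k,round(d["conf"],2),uv.round(),at_z(p,uv,z,1)[:2].round(4))
```

```text
2.9667 [ 0.6031 -0.1616  0.2918] [1.79994413e+02 3.11672989e-02 1.79897713e+02] [ 2.89176596e+00  1.58195050e+01 -6.13858867e+00 -4.26101988e-03
 -6.80104898e+01 -9.29924574e+01]
[ 0.537  -0.1605  0.384 ] 65.70646984690485
block 0.64 [333. 235.] [ 0.6155 -0.1447]
shaft 0.79 [335. 264.] [ 0.6326 -0.1441]
shaft_top 0.84 [336. 259.] [ 0.6142 -0.1461]
shaft_top 0.53 [620. 172.] [0.5371 0.1114]
impeller 0.87 [214. 204.] [ 0.5865 -0.2612]
impeller 0.83 [372.  50.] [ 0.4375 -0.1075]
impeller 0.76 [224.  60.] [ 0.4448 -0.2492]
tray 0.93 [227.  97.] [ 0.4794 -0.2508]
```

View pics/w1.png

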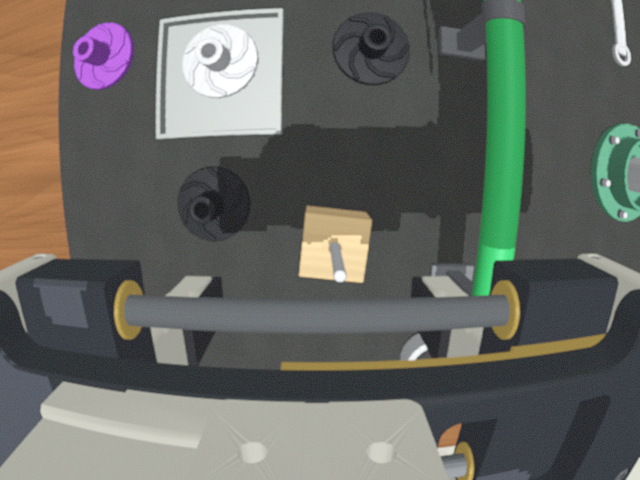

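The wrist view shows the shaft's top at (340,277) and its entry into the block at (334,241). The impeller hub top is at (211,50).

Run:
```python
from h import *
p=ctrl.snapshot("wrist")
for n,uv,z in [("top",(340,277),.125),("entry",(334,241),.045),("imphub",(211,50),.052),("impdisc",(220,60),.014)]: print(n,at_z(p,uv,z,1).round(4))
t=ctrl.snapshot("top")
for n,uv,z in [("blk",(390,207),.045),("hub",(204,243.5),.06),("imphub",(445,296),.052)]: print(n,at_z(t,uv,z).round(4))
# refine shaft top in enlarged crop
c=p["color"]
cv2.imwrite("pics/z.png",cv2.cvtColor(np.hstack([cv2.resize(c[200:290,290:390],None,fx=4,fy=4,interpolation=cv2.INTER_CUBIC),cv2.resize(c[10:100,170:270],None,fx=4,fy=4,interpolation=cv2.INTER_CUBIC)])[:, :],cv2.COLOR_RGB2BGR))
```

```text
top [ 0.6251 -0.1467  0.125 ]
entry [ 0.6174 -0.1475  0.045 ]
imphub [ 0.4362 -0.2605  0.052 ]
impdisc [ 0.4368 -0.2616  0.014 ]
blk [ 0.6262 -0.1461  0.045 ]
hub [0.5385 0.2458 0.06  ]
imphub [ 0.4379 -0.26    0.052 ]
```

View pics/z.png

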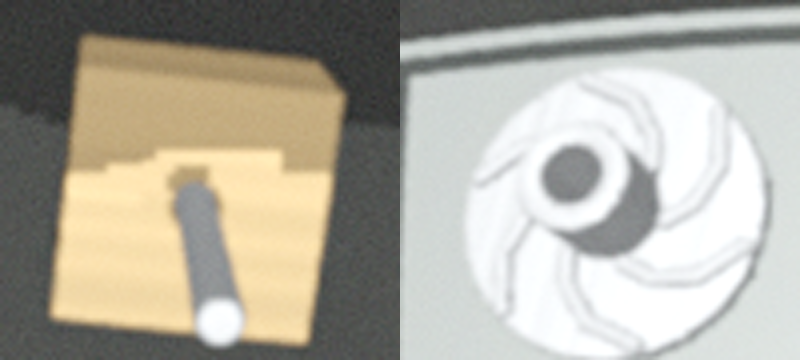

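Run:
```python
from h import *
p=ctrl.snapshot("wrist")
for n,uv,z in [("top",(344.5,280),.125),("entry",(339.2,250),.045),("imphub",(170+573/4,10+173/4),.052),("impdisc",(170+617/4,10+214/4),.014)]: print(n,at_z(p,uv,z,1).round(4))
```

```text
top [ 0.6277 -0.1434  0.125 ]
entry [ 0.6264 -0.1426  0.045 ]
imphub [ 0.4441 -0.1672  0.052 ]
impdisc [ 0.4447 -0.1566  0.014 ]
```

Call:
send_rows(deltas=[[[-0.015,0.012,0],0],[[-0.03,0.023,0.0],0],[[-0.03,0.023,0.04],0],[[-0.03,0.023,0.08],0],[[-0.03,0.023,0.12],0]])

```text
clock: 3.83
tool_pos: [0.6256, -0.1455, 0.1955]
orientation: [180.0, 0.1, -179.9]
force: [-0.8, 0.1, -0.2]
opening: 0.0878
gripper_force: 0.0
```

Call:
send_rows(deltas=[[[0,0,0.03],0],[[0,0,0.055],0],[[0,0,0.061],0],[[0,0,0.061],0],[[0,0,0.061],0]])

```text
clock: 4.25
tool_pos: [0.6254, -0.146, 0.1481]
orientation: [-180.0, 0.0, -179.9]
force: [-0.1, -0.6, 0.9]
opening: 0.0875
gripper_force: 0.0
```

Call:
send_rows(deltas=[[[0,0,0],0],[[0,0,0],0],[[0,0,0],0],[[0,0,0],0],[[0,0,0],0]], gripper=0)

```text
clock: 4.67
tool_pos: [0.6246, -0.1462, 0.148]
orientation: [180.0, 0.1, -180.0]
force: [-0.0, -0.9, -0.1]
opening: 0.0595
gripper_force: 0.0
```

Call:
send_rows(deltas=[[[0,0,0],0],[[0,0,0],0],[[0,0,0],0],[[0,0,0],0],[[0,0,0],0]])

```text
clock: 5.08
tool_pos: [0.6244, -0.1461, 0.1473]
orientation: [180.0, -0.0, -180.0]
force: [-0.3, -0.2, -0.9]
opening: 0.0267
gripper_force: 0.0
```

Call:
send_rows(deltas=[[[0,0,0],0],[[0,0,0],0],[[0,0,0],0],[[0,0,0],0],[[0,0,0],0]])

```text
clock: 5.5
tool_pos: [0.6244, -0.1459, 0.1473]
orientation: [180.0, -0.0, -180.0]
force: [0.1, 1.5, -1.0]
opening: 0.0095
gripper_force: 30.0
```

Call:
send_rows(deltas=[[[0,0,0],0],[[0,0,0],0],[[0,0,0],0],[[0,0,0],0],[[0,0,0],0]])

```text
clock: 5.92
tool_pos: [0.6244, -0.146, 0.1473]
orientation: [180.0, -0.0, -180.0]
force: [-0.1, 3.6, -0.2]
opening: 0.0092
gripper_force: 30.0
```

Call:
send_rows(deltas=[[[0,0,-0.01],0],[[0,0,-0.03],0],[[0,0,-0.06],0],[[0,0,-0.09],0],[[0,0,-0.12],0]])

```text
clock: 6.33
tool_pos: [0.6242, -0.1468, 0.245]
orientation: [-179.9, -0.0, -180.0]
force: [0.8, -0.3, -0.6]
opening: 0.0089
gripper_force: 30.0
```

Call:
send_rows(deltas=[[[0,0,-0.04],0],[[0,0,-0.085],0],[[0,0,-0.085],0],[[0,0,-0.085],0],[[0,0,-0.085],0]])

```text
clock: 6.75
tool_pos: [0.624, -0.1465, 0.3117]
orientation: [-180.0, 0.0, -180.0]
force: [-0.3, -0.7, -0.7]
opening: 0.0096
gripper_force: 30.0
```

Run:
```python
from h import *
o=ctrl.get_obs(); print(o["tool_pos"],o["opening"],o["force"])
p=ctrl.snapshot("wrist"); s=ctrl.snapshot("scene")
x=np.array(o["tool_pos"])
foot=x-[0,0,.132]; q=proj(s,foot+[0,0,.06]); u=int(q[0]);v=int(q[1])
w=proj(p,x-[0,0,.08],1);print(q,proj(s,foot),proj(s,x-[0,0,.047]),"wrist foot",proj(p,foot,1),"top",proj(p,foot+[0,0,.11],1))
a=cv2.resize(s["color"][v-60:v+60,u-60:u+60],(400,400),interpolation=2)
b=cv2.resize(p["color"][200:350,270:420],(400,400),interpolation=2)
cv2.imwrite("pics/z2.png",cv2.cvtColor(np.hstack([a,b]),cv2.COLOR_RGB2BGR)); print(u-60,v-60)
```

```text
[ 0.62403494 -0.14647924  0.31171967] 0.009578894162693944 [-0.31342282 -0.7495155  -0.68683805]
[218.9863857  185.69702536] [222.16402387 210.84467918] [217.59717783 174.70291065] wrist foot [314.56676516 257.51412248] top [313.3121241  345.92020395]
158 125
```

View pics/z2.png

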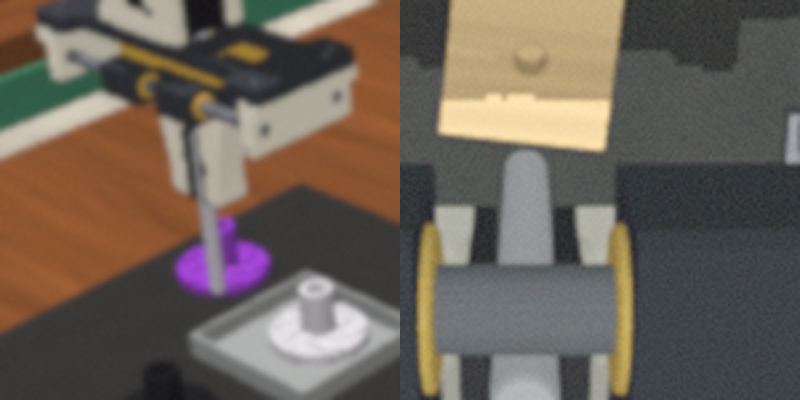

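The shaft hangs straight: its foot is at about (223,212) in the scene picture, matching the prediction. In the wrist view the foot is near (317,258). Next I carry it over the pipe.

Call:
send_rows(deltas=[[[0.005,0.02,0],0],[[0.015,0.06,0],0],[[0.026,0.1,0],0],[[0.037,0.145,0],0],[[0.048,0.19,0],0]])

```text
clock: 7.27
tool_pos: [0.585, 0.0067, 0.31]
orientation: [-179.9, -0.1, 180.0]
force: [1.2, -0.0, -0.5]
opening: 0.0092
gripper_force: 30.0
```

Call:
send_rows(deltas=[[[0.012,0.045,0],0],[[0.024,0.09,0],0],[[0.036,0.14,0],0],[[0.048,0.19,0],0],[[0.056,0.22,0],0]])

```text
clock: 7.68
tool_pos: [0.5398, 0.1846, 0.3103]
orientation: [-179.9, -0.1, -179.9]
force: [1.1, 0.0, -0.6]
opening: 0.0096
gripper_force: 30.0
```

Call:
send_rows(deltas=[[[0.002,0.01,0],0],[[0.002,0.01,0],0],[[0.002,0.01,0],0],[[0.002,0.01,0],0],[[0.002,0.01,0],0]])

```text
clock: 8.1
tool_pos: [0.5396, 0.1887, 0.311]
orientation: [-180.0, -0.0, 180.0]
force: [0.6, -0.1, -0.2]
opening: 0.0092
gripper_force: 30.0
```

Run:
```python
from h import *
o=ctrl.get_obs(); print(o["tool_pos"],o["orientation"])
p=ctrl.snapshot("wrist")
print("foot",proj(p,np.array(o["tool_pos"])-[0,0,.132],1))
for k in("bore_mouth","pump"):
    for d in ctrl.boxes_of(p,k)[:2]:
        uv=np.array(d["xy"])*[640,480]; print(k,round(d["conf"],2),uv.round(1),at_z(p,uv,.06,1)[:2].round(4))
b=cv2.resize(p["color"][150:330,280:520],(800,600),interpolation=2)
cv2.imwrite("pics/z3.png",cv2.cvtColor(b,cv2.COLOR_RGB2BGR))
```

```text
[0.53962561 0.1886538  0.31102711] [-1.79967337e+02 -3.19115775e-02  1.79960531e+02]
foot [314.67251865 257.67787794]
bore_mouth 0.62 [366.9 210.7] [0.5288 0.2372]
pump 0.66 [367.8 206.7] [0.5249 0.238 ]
pump 0.61 [368.   41.7] [0.3681 0.2375]
```

View pics/z3.png

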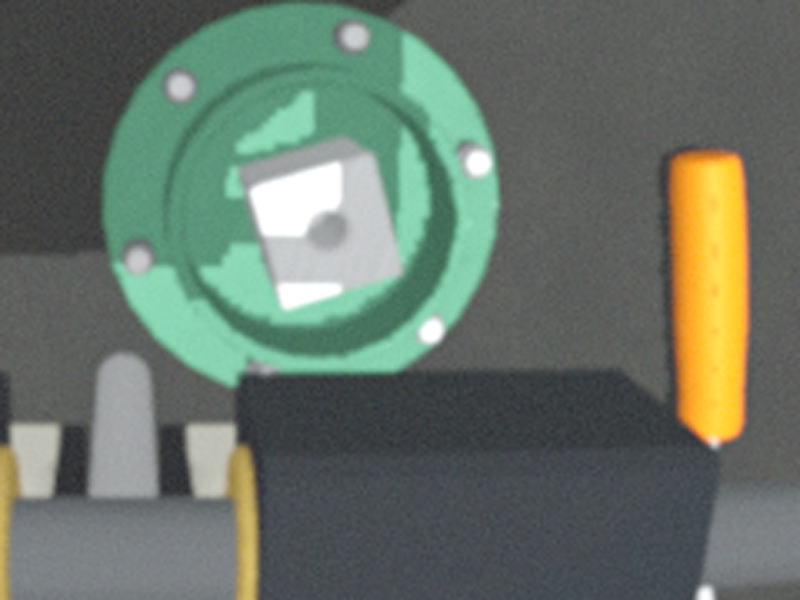

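The bore mouth is at about (378,219) in the full wrist picture. The foot shows 2 px right of its prediction and 4 px below it.

Run:
```python
from h import *
o=ctrl.get_obs();p=ctrl.snapshot("wrist"); x=np.array(o["tool_pos"])
print(x,p["cx"],p["cy"],"bore",at_z(p,(378.1,219),.06,1),"foot seen",at_z(p,(316.9,262),.179,1))
for uv in((204,244),(205,243)): print(at_z(ctrl.snapshot("top"),uv,.06))
```

```text
[0.53969202 0.18886283 0.31135005] 316.42326743266483 242.9219024665366 bore [0.53685936 0.24858062 0.06      ] foot seen [0.54267985 0.19032415 0.179     ]
[0.53746114 0.24576733 0.06      ]
[0.53960963 0.24376133 0.06      ]
```

Call:
send_rows(deltas=[[[0.004,0.036,0],0],[[0.007,0.072,0],0],[[0.007,0.072,0.03],0],[[0.007,0.072,0.06],0],[[0.007,0.072,0.09],0]])

```text
clock: 8.82
tool_pos: [0.5338, 0.2479, 0.2388]
orientation: [179.9, 0.0, -179.9]
force: [0.2, -0.1, -0.6]
opening: 0.0092
gripper_force: 30.0
```

Call:
send_rows(deltas=[[[0,0,0.02],0],[[0,0,0.034],0],[[0,0,0.034],0],[[0,0,0.034],0],[[0,0,0.034],0]])

```text
clock: 9.23
tool_pos: [0.5345, 0.2477, 0.2134]
orientation: [180.0, 0.1, -180.0]
force: [0.9, -0.0, -1.1]
opening: 0.0096
gripper_force: 30.0
```

Run:
```python
from h import *
o=ctrl.get_obs(); print(o["tool_pos"],o["orientation"],o["force"])
x=np.array(o["tool_pos"])
p=ctrl.snapshot("wrist"); s=ctrl.snapshot("scene")
q=proj(s,x-[0,0,.12]).astype(int); print(q,proj(s,x-[0,0,.132]),proj(p,x-[0,0,.132],1))
a=cv2.resize(s["color"][q[1]-40:q[1]+40,q[0]-40:q[0]+40],(400,400),interpolation=2)
b=cv2.resize(p["color"][190:290,266:366],(400,400),interpolation=2)
cv2.imwrite("pics/z4.png",cv2.cvtColor(np.hstack([a,b]),cv2.COLOR_RGB2BGR))
```

```text
[0.53448682 0.24771248 0.21341664] [ 1.79952209e+02  9.03586874e-02 -1.79955049e+02] [ 0.93835198 -0.01889551 -1.09440478]
[401 296] [401.22114308 301.55924918] [314.3477196  257.24765418]
```

View pics/z4.png

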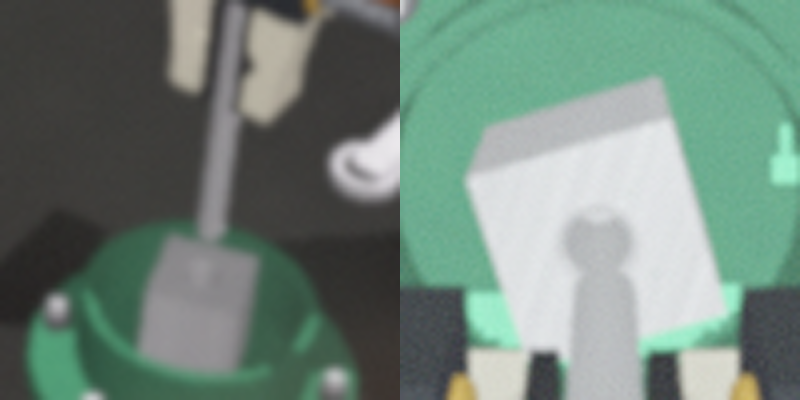

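Run:
```python
from h import *
o=ctrl.get_obs();p=ctrl.snapshot("wrist"); s=ctrl.snapshot("scene"); x=np.array(o["tool_pos"]); print(x)
B=at_z(p,(315.75,250.25),.06,1); 
for r in (260.5,262,263.5): print(r,"bore-foot",(B-at_z(p,(316.75,r),x[2]-.132,1)).round(4))
# expected foot near-edge row for rel x offsets
for ox in(0,.002,.003,.004): print(ox,proj(p,x+[ox-.0035,0.0013,-.132],1),proj(p,x+[ox-.005,0.0013,-.1295],1))
b=at_z(s,(361+203/5,256+272/5),.06); f=at_z(s,(361+212/5,256+233/5),x[2]-.132); print("scene",b,f,b-f)
```

```text
[0.53439296 0.24775273 0.21356765]
260.5 bore-foot [-0.0008 -0.0006 -0.0216]
262 bore-foot [-0.0018 -0.0006 -0.0216]
263.5 bore-foot [-0.0027 -0.0006 -0.0216]
0 [316.31460375 251.82204442] [316.32573745 250.5761513 ]
0.002 [316.31003814 254.89009467] [316.32108886 253.68459104]
0.003 [316.30776505 256.41868085] [316.31877431 255.23329639]
0.004 [316.3054985  257.94358939] [316.31646633 256.77827123]
scene [0.53406485 0.25079037 0.06      ] [0.53463781 0.25257055 0.08156765] [-0.00057297 -0.00178018 -0.02156765]
```

In this view the bore mouth is at crop (599,241) and the foot's near edge at (603,265), so the foot is about 1.3 mm too far in x and 0.9 mm in y. I'll correct that and go down gently.

Call:
send_rows(deltas=[[[0.0016,-0.0011,0],0],[[0.0016,-0.0011,0.006],0],[[0.0016,-0.0011,0.012],0],[[0.0016,-0.0011,0.018],0],[[0.0016,-0.0011,0.024],0]])

```text
clock: 9.85
tool_pos: [0.5324, 0.2464, 0.1922]
orientation: [-180.0, -0.0, -180.0]
force: [-0.1, -0.0, -1.7]
opening: 0.0095
gripper_force: 30.0
```

Call:
send_rows(deltas=[[[0,0,0.002],0],[[0,0,0.004],0],[[0,0,0.006],0],[[0,0,0.008],0],[[0,0,0.01],0]])

```text
clock: 10.27
tool_pos: [0.5326, 0.2466, 0.1849]
orientation: [180.0, 0.0, -180.0]
force: [0.8, 0.1, -0.7]
opening: 0.0095
gripper_force: 30.0
```

Call:
send_rows(deltas=[[[0,0,0.005],0],[[0,0,0.01],0],[[0,0,0.015],0],[[0,0,0.02],0],[[0,0,0.025],0]])

```text
clock: 10.68
tool_pos: [0.5326, 0.2465, 0.1645]
orientation: [180.0, 0.0, -180.0]
force: [1.6, 0.7, 0.4]
opening: 0.0096
gripper_force: 30.0
```

Call:
send_rows(deltas=[[[0,0,0.003],0],[[0,0,0.006],0],[[0,0,0.009],0],[[0,0,0.012],0],[[0,0,0.012],0]])

```text
clock: 11.1
tool_pos: [0.5325, 0.2465, 0.1549]
orientation: [-180.0, -0.0, -180.0]
force: [1.0, -0.4, -2.6]
opening: 0.0092
gripper_force: 30.0
```

Call:
send_rows(deltas=[[[0,0,0.001],0],[[0,0,0.002],0],[[0,0,0.003],0],[[0,0,0.004],0],[[0,0,0.004],0]])

```text
clock: 11.52
tool_pos: [0.5326, 0.2465, 0.1523]
orientation: [180.0, 0.0, -180.0]
force: [0.8, 0.3, 0.4]
opening: 0.0091
gripper_force: 30.0
```

Call:
send_rows(deltas=[[[0,0,0.0005],0],[[0,0,0.001],0],[[0,0,0.0015],0],[[0,0,0.0015],0],[[0,0,0.0015],0]])

```text
clock: 11.93
tool_pos: [0.5329, 0.2466, 0.1521]
orientation: [180.0, 0.1, -179.9]
force: [-1.8, -0.1, 7.7]
opening: 0.0091
gripper_force: 30.0
```

Call:
send_rows(deltas=[[[0,0,0.001],0],[[0,0,0.001],0],[[0,0,0.001],0],[[0,0,0.001],0],[[0,0,0.001],0]])

```text
clock: 12.35
tool_pos: [0.5331, 0.2468, 0.152]
orientation: [180.0, 0.1, -179.9]
force: [-2.9, -1.5, 14.1]
opening: 0.0095
gripper_force: 30.0
```

Call:
send_rows(deltas=[[[0,0,0],0],[[0,0,0],0],[[0,0,0],0],[[0,0,0],0],[[0,0,0],0]], gripper=0.6)

```text
clock: 12.77
tool_pos: [0.5323, 0.2464, 0.1498]
orientation: [-180.0, -0.0, -180.0]
force: [-0.0, -0.1, 0.2]
opening: 0.0369
gripper_force: 0.0
```

Call:
send_rows(deltas=[[[0,0,0],0],[[0,0,0],0],[[0,0,0],0],[[0,0,0],0],[[0,0,0],0]])

```text
clock: 13.18
tool_pos: [0.5325, 0.2465, 0.1501]
orientation: [-180.0, -0.0, -180.0]
force: [-0.3, 0.1, 0.3]
opening: 0.0527
gripper_force: 0.0
```

Call:
send_rows(deltas=[[[0,0,-0.005],0],[[0,0,-0.02],0],[[0,0,-0.05],0],[[0,0,-0.08],0],[[0,0,-0.12],0]])

```text
clock: 13.6
tool_pos: [0.5318, 0.246, 0.246]
orientation: [-179.9, -0.1, -180.0]
force: [0.2, 0.4, -1.6]
opening: 0.0526
gripper_force: 0.0
```

Call:
send_rows(deltas=[[[0,0,-0.04],0],[[0,0,-0.08],0],[[0,0,-0.09],0],[[0,0,-0.09],0],[[0,0,-0.09],0]])

```text
clock: 14.02
tool_pos: [0.5324, 0.2465, 0.3186]
orientation: [179.9, 0.0, -180.0]
force: [-0.1, -1.2, -1.1]
opening: 0.053
gripper_force: 0.0
```

Run:
```python
from h import *
o=ctrl.get_obs(); print(o["tool_pos"],o["orientation"],o["force"])
p=ctrl.snapshot("wrist"); s=ctrl.snapshot("scene")
X=[.535,.2463]
for z in(.06,.13): print(z,proj(p,X+[z],1),proj(s,X+[z]))
q=proj(s,X+[.09]).astype(int); w=proj(p,X+[.13],1).astype(int);print(q,w)
a=cv2.resize(s["color"][q[1]-40:q[1]+40,q[0]-40:q[0]+40],(400,400),interpolation=2)
b=cv2.resize(p["color"][w[1]-80:w[1]+20,w[0]-50:w[0]+50],(400,400),interpolation=2)
cv2.imwrite("pics/z5.png",cv2.cvtColor(np.hstack([a,b]),cv2.COLOR_RGB2BGR))
```

```text
[0.53237511 0.24649995 0.31864961] [ 1.79932811e+02  4.03699863e-02 -1.79975153e+02] [-0.14189705 -1.17238664 -1.08483831]
0.06 [314.5195798  222.73917535] [399.34411949 309.66910184]
0.13 [314.24808156 240.04189456] [403.05018611 281.78697511]
[400 298] [314 240]
```

View pics/z5.png

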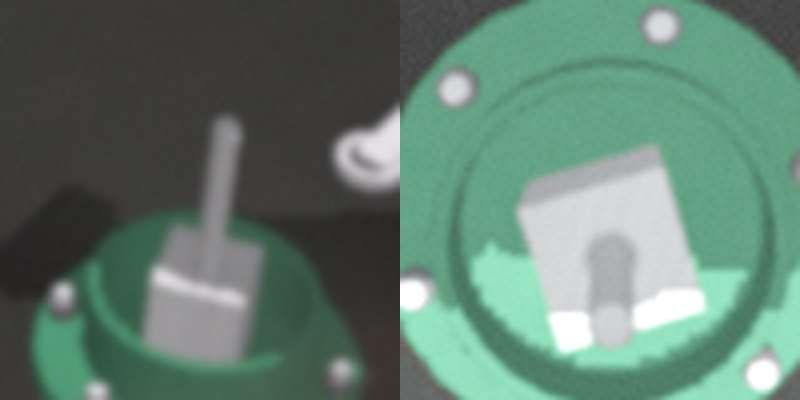

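The shaft stands upright and home in the bore, its top at about (317,241) in the wrist view. Next I go to the impeller.

Call:
send_rows(deltas=[[[0.008,-0.04,0],0],[[0.016,-0.08,0],0],[[0.024,-0.125,0],0],[[0.032,-0.17,0],0],[[0.04,-0.215,0],0]])

```text
clock: 14.53
tool_pos: [0.4995, 0.0729, 0.3168]
orientation: [-179.9, -0.1, -179.9]
force: [0.3, -0.1, 0.5]
opening: 0.0526
gripper_force: 0.0
```

Call:
send_rows(deltas=[[[0.008,-0.045,0],0],[[0.016,-0.09,0],0],[[0.024,-0.135,0],0],[[0.032,-0.18,0],0],[[0.04,-0.215,0],0]])

```text
clock: 14.95
tool_pos: [0.4675, -0.0997, 0.317]
orientation: [-180.0, -0.1, -180.0]
force: [0.5, -0.1, 0.1]
opening: 0.0525
gripper_force: 0.0
```

Call:
send_rows(deltas=[[[0.008,-0.045,0],0],[[0.016,-0.09,0],0],[[0.024,-0.135,0],0],[[0.032,-0.18,0],0],[[0.035,-0.195,0],0]])

```text
clock: 15.37
tool_pos: [0.4393, -0.2567, 0.3166]
orientation: [180.0, -0.2, 179.9]
force: [0.0, -0.0, -0.1]
opening: 0.0523
gripper_force: 0.0
```

Call:
send_rows(deltas=[[[0,0,0.0],0],[[0,0,0.0],0],[[0,0,0.0],0],[[0,0,0],0],[[0,0,0],0]])

```text
clock: 15.78
tool_pos: [0.4411, -0.2527, 0.318]
orientation: [180.0, -0.0, -179.9]
force: [0.5, 1.1, 0.1]
opening: 0.0528
gripper_force: 0.0
```

Run:
```python
from h import *
o=ctrl.get_obs(); x=np.array(o["tool_pos"]); print(x,o["orientation"])
p=ctrl.snapshot("wrist")
for k,z in(("impeller",.014),("tray",.01)):
    for d in ctrl.cut_out(p,k)[:3]:
        uv=np.array(d["xy"])*[640,480]; m=d["pixels"]; print(k,round(d["conf"],2),uv.round(1),at_z(p,uv,z,1)[:2].round(4),m.sum())
q=proj(p,x-[0,0,.27],1).astype(int); print(q)
b=cv2.resize(p["color"][q[1]-90:q[1]+60,q[0]-100:q[0]+100],(800,600),interpolation=2)
cv2.imwrite("pics/z6.png",cv2.cvtColor(b,cv2.COLOR_RGB2BGR))
```

```text
[ 0.44105327 -0.25269104  0.31803501] [ 1.79993414e+02 -8.74822650e-03 -1.79885019e+02]
impeller 0.98 [184.5 188.1] [ 0.4124 -0.3983] 3517
impeller 0.96 [447.5 200.6] [ 0.4256 -0.1046] 3609
impeller 0.86 [303.6 342.2] [ 0.5989 -0.2664] 1441
tray 0.85 [311.3 245.8] [ 0.4792 -0.2569] 10017
[315 218]
```

View pics/z6.png

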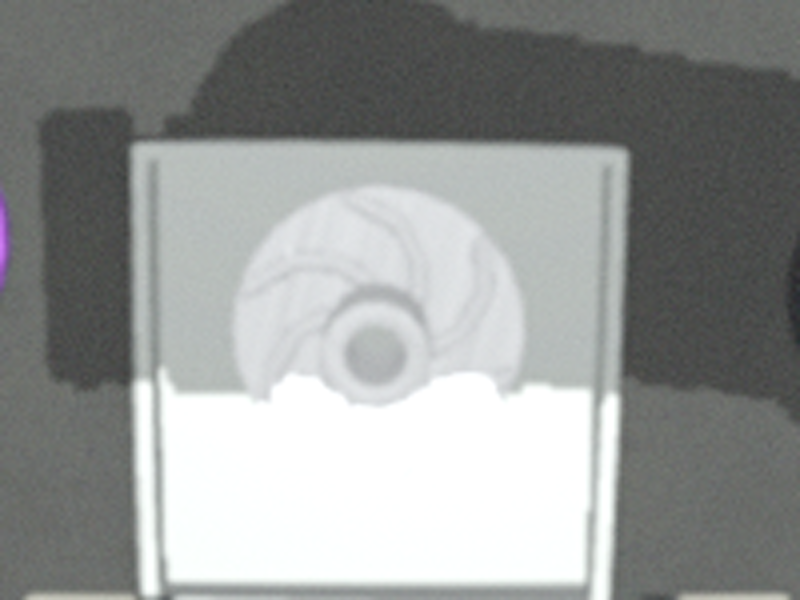

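The impeller in its tray: hub top centre is at (309.3,214.8) in the full picture, with the disc centred in the same column.

Run:
```python
from h import *
o=ctrl.get_obs(); x=np.array(o["tool_pos"])
p=ctrl.snapshot("wrist"); h=at_z(p,(309.25,214.75),.052,1)
l,r,t=[at_z(p,(215+a/4,128+b/4),.014,1) for a,b in((232,320),(525,320),(380,185))]
print(x,h,h-x,l,r,t+[.04,0,0])
```

```text
[ 0.4410631  -0.25291957  0.31826857] [ 0.43707189 -0.2586447   0.052     ] [-0.0039912  -0.00572513 -0.26626857] [ 0.43618901 -0.29861526  0.014     ] [ 0.43607774 -0.21938028  0.014     ] [ 0.43979809 -0.25852705  0.014     ]
```

Call:
send_rows(deltas=[[[0.0044,-0.0096,0.03],0],[[0.0044,-0.0096,0.07],0],[[0.0044,-0.0096,0.11],0],[[0.0044,-0.0096,0.15],0],[[0.0044,-0.0096,0.19],0]])

```text
clock: 16.4
tool_pos: [0.4374, -0.261, 0.1652]
orientation: [-180.0, 0.1, -179.9]
force: [0.8, -0.0, -0.2]
opening: 0.0523
gripper_force: 0.0
```

Call:
send_rows(deltas=[[[0,0,0.02],0],[[0,0,0.04],0],[[0,0,0.05],0],[[0,0,0.05],0],[[0,0,0.05],0]])

```text
clock: 16.82
tool_pos: [0.4376, -0.2612, 0.1265]
orientation: [-180.0, -0.0, -179.9]
force: [-0.1, 0.4, 0.1]
opening: 0.0528
gripper_force: 0.0
```

Call:
send_rows(deltas=[[[0,0,0.01],0],[[0,0,0.02],0],[[0,0,0.03],0],[[0,0,0.04],0],[[0,0,0.045],0]])

```text
clock: 17.23
tool_pos: [0.4368, -0.2611, 0.089]
orientation: [180.0, -0.1, -180.0]
force: [0.2, -0.5, 0.2]
opening: 0.0527
gripper_force: 0.0
```

Call:
send_rows(deltas=[[[0,0,0.004],0],[[0,0,0.004],0],[[0,0,0.004],0],[[0,0,0.004],0],[[0,0,0.004],0]])

```text
clock: 17.65
tool_pos: [0.4375, -0.2613, 0.0873]
orientation: [-180.0, 0.0, -180.0]
force: [0.1, 0.7, -0.4]
opening: 0.0524
gripper_force: 0.0
```

Call:
send_rows(deltas=[[[0,0,0],0],[[0,0,0],0],[[0,0,0],0],[[0,0,0],0],[[0,0,0],0]], gripper=0)

```text
clock: 18.07
tool_pos: [0.4373, -0.2612, 0.0871]
orientation: [180.0, 0.0, -180.0]
force: [-0.0, 0.7, 1.9]
opening: 0.0273
gripper_force: 30.0
```

Call:
send_rows(deltas=[[[0,0,0],0],[[0,0,0],0],[[0,0,0],0],[[0,0,0],0],[[0,0,0],0]])

```text
clock: 18.48
tool_pos: [0.4373, -0.2612, 0.087]
orientation: [180.0, 0.0, -180.0]
force: [-0.3, 1.9, 2.7]
opening: 0.0279
gripper_force: 30.0
```

Call:
send_rows(deltas=[[[0,0,0],0],[[0,0,0],0],[[0,0,-0.003],0],[[0,0,-0.006],0],[[0,0,-0.01],0]])

```text
clock: 18.9
tool_pos: [0.4368, -0.2612, 0.0947]
orientation: [180.0, -0.1, -180.0]
force: [0.9, -0.3, -4.7]
opening: 0.0277
gripper_force: 30.0
```

Call:
send_rows(deltas=[[[0,0,-0.02],0],[[0,0,-0.055],0],[[0,0,-0.09],0],[[0,0,-0.125],0],[[0,0,-0.16],0]])

```text
clock: 19.32
tool_pos: [0.4367, -0.2612, 0.2243]
orientation: [180.0, -0.0, -180.0]
force: [1.4, 0.8, -3.2]
opening: 0.0276
gripper_force: 30.0
```

Call:
send_rows(deltas=[[[0,0,-0.035],0],[[0,0,-0.065],0],[[0,0,-0.09],0],[[0,0,-0.096],0],[[0,0,-0.096],0]])

```text
clock: 19.73
tool_pos: [0.4376, -0.2613, 0.3009]
orientation: [-180.0, 0.2, -180.0]
force: [0.2, -0.1, -3.4]
opening: 0.0279
gripper_force: 30.0
```

Call:
send_rows(deltas=[[[-0.003,0.015,0],0],[[-0.009,0.045,0],0],[[-0.017,0.085,0],0],[[-0.025,0.125,0],0],[[-0.033,0.165,0],0]])

```text
clock: 20.15
tool_pos: [0.4626, -0.128, 0.2975]
orientation: [180.0, -0.2, 180.0]
force: [0.3, -0.5, -3.7]
opening: 0.0276
gripper_force: 30.0
```

Call:
send_rows(deltas=[[[-0.008,0.04,0],0],[[-0.016,0.08,0],0],[[-0.024,0.12,0],0],[[-0.032,0.16,0],0],[[-0.039,0.2,0],0]])

```text
clock: 20.57
tool_pos: [0.4939, 0.0323, 0.2976]
orientation: [-180.0, -0.2, -180.0]
force: [2.3, -0.6, -4.0]
opening: 0.0278
gripper_force: 30.0
```

Call:
send_rows(deltas=[[[-0.008,0.04,0],0],[[-0.016,0.08,0],0],[[-0.024,0.12,0],0],[[-0.032,0.16,0],0],[[-0.039,0.2,0],0]])

```text
clock: 20.98
tool_pos: [0.5251, 0.1921, 0.2973]
orientation: [-179.9, -0.2, -180.0]
force: [0.3, -1.5, -3.4]
opening: 0.0272
gripper_force: 30.0
```

Call:
send_rows(deltas=[[[-0.006,0.03,0],0],[[-0.011,0.055,0],0],[[-0.012,0.069,0],0],[[-0.012,0.069,0],0],[[-0.012,0.069,0],0]])

```text
clock: 21.4
tool_pos: [0.5349, 0.2458, 0.2984]
orientation: [-179.9, -0.1, -179.9]
force: [0.5, -0.5, -3.4]
opening: 0.0275
gripper_force: 30.0
```

Call:
send_rows(deltas=[[[0,0,0.02],0],[[0,0,0.04],0],[[0,0,0.05],0],[[0,0,0.05],0],[[0,0,0.05],0]])

```text
clock: 21.82
tool_pos: [0.5354, 0.2451, 0.2598]
orientation: [-180.0, -0.0, -180.0]
force: [0.2, 0.2, -3.0]
opening: 0.0276
gripper_force: 30.0
```

Call:
send_rows(deltas=[[[-0.0007,0.0017,0.01],0],[[-0.0007,0.0017,0.02],0],[[-0.0007,0.0017,0.03],0],[[-0.0007,0.0017,0.038],0],[[-0.0007,0.0017,0.0425],0]])

```text
clock: 22.23
tool_pos: [0.5355, 0.2471, 0.2244]
orientation: [-179.9, -0.1, -180.0]
force: [-0.5, 0.6, -3.6]
opening: 0.0273
gripper_force: 30.0
```

Call:
send_rows(deltas=[[[0,0,0],0],[[0,0,0],0],[[0,0,0],0],[[0,0,0],0],[[0,0,0],0]])

```text
clock: 22.65
tool_pos: [0.5361, 0.2475, 0.2261]
orientation: [180.0, 0.0, -180.0]
force: [-0.5, -0.2, -3.6]
opening: 0.0278
gripper_force: 30.0
```

```bash
python3 - <<'E'
from h import *
o=ctrl.get_obs(); x=np.array(o["tool_pos"]); print(x,o["orientation"],o["force"])
p=ctrl.snapshot("wrist"); s=ctrl.snapshot("scene")
u=x-[0,0,.0833]; q=proj(s,[.536,.2465,.13]).astype(int); w=proj(p,u,1).astype(int)
a=cv2.resize(s["color"][q[1]-40:q[1]+40,q[0]-40:q[0]+40],(400,400),interpolation=2)
b=cv2.resize(p["color"][w[1]-100:w[1]+20,w[0]-60:w[0]+60],(400,400),interpolation=2)
cv2.imwrite("pics/z7.png",cv2.cvtColor(np.hstack([a,b]),cv2.COLOR_RGB2BGR))
A=lambda X:((proj(s,X)-q+40)*5).round(1)
W=lambda X:((proj(p,X,1)-w+[60,100])*400/120+[400,0]).round(1)
print("scene: shafttop",A([.536,.2465,.13]),"under ctr",A(u),"disc ext",end=" ")
th=np.linspace(0,6.28,60); E=np.array([A(u+[.04*np.cos(t),.04*np.sin(t),0]) for t in th]); print(E.min(0),E.max(0))
E=np.array([W(u+[.04*np.cos(t),.04*np.sin(t),0.01]) for t in th]); print("wrist disc",E.min(0),E.max(0), "hubtop edge ctr",W(u+[0,0,.048]))
E
echo; nl=1
```

```text
[0.53608402 0.24752786 0.22613906] [ 1.79975493e+02  2.84718904e-02 -1.79962618e+02] [-0.5264406  -0.23106646 -3.55159251]
scene: shafttop [204.4 200.5] under ctr [210.2 174.7] disc ext [101.6 109.7] [320.3 244.8]
wrist disc [325.5  83.7] [874.9 595.7] hubtop edge ctr [598.3 481.9]
```

View pics/z7.png

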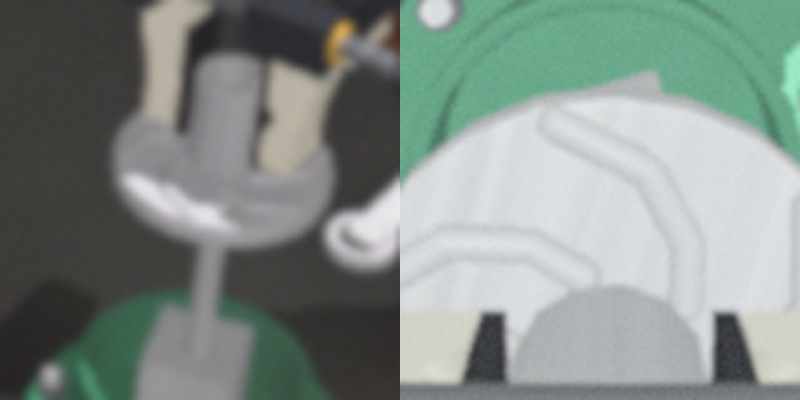

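The view shows the impeller hub up and level, clear above the shaft, but by eye it sits 2 to 3 mm off centre. I'll fit the outlines numerically to get the offset.

```bash
cat > fit.py <<'E'
from h import *
from scipy.ndimage import map_coordinates as mc
def outline(p,c,prof,fish):
    th=np.linspace(0,2*np.pi,180,endpoint=False)
    P=np.array([proj(p,[c[0]+r*np.cos(t),c[1]+r*np.sin(t),z],fish) for r,z in prof for t in th]).astype(np.float32)
    h=cv2.convexHull(P)[:,0]; n=np.roll(h,-1,0)
    s=np.linspace(0,1,12,endpoint=False)[:,None]
    pts=np.concatenate([a+(b-a)*s for a,b in zip(h,n)])
    t=np.concatenate([np.repeat([(b-a)],12,0) for a,b in zip(h,n)]); L=np.linalg.norm(t,axis=1)
    keep=L>1e-3; pts,t,L=pts[keep],t[keep],L[keep]
    nr=np.stack([t[:,1],-t[:,0]],1)/L[:,None]; m=pts.mean(0)
    nr*=np.sign(((pts-m)*nr).sum(1))[:,None]
    return pts,nr,L
def score(img,p,c,prof,fish,sel):
    pts,nr,L=outline(p,c,prof,fish); k=sel(pts); pts,nr,L=pts[k],nr[k],L[k]
    S=lambda d:np.array([mc(img[...,i],[(pts+d*nr)[:,1],(pts+d*nr)[:,0]],order=1,mode='nearest') for i in range(3)])
    D=np.linalg.norm(S(.9)-S(-.9),axis=0); return (np.minimum(D,80)*L).sum()/L.sum()
def fit(img,p,c0,prof,fish,sel,rng=.006,one=None):
    img=cv2.GaussianBlur(img.astype(float),(0,0),.6)
    g=np.arange(-rng,rng+1e-9,.0005); bs=[]
    for a in g:
        for b in (g if one is None else [0]):
            o=np.array([a,b]) if one is None else a*np.array(one)
            bs.append((score(img,p,np.array(c0[:2])+o,prof,fish,sel),*o))
    bs.sort(reverse=True); t=np.array(bs[:8]); return t[:,1:].mean(0).round(4),t[:4].round(4).tolist()
E
python3 - <<'E'
from fit import *
o=ctrl.get_obs(); x=np.array(o["tool_pos"]); p=ctrl.snapshot("wrist"); s=ctrl.snapshot("scene")
u=x-[0,0,.0833]; disc=[(.04,u[2]),(.04,u[2]+.01)]; hr=proj(p,u+[0,0,.048],1)
print("x",x)
wl=proj(p,u,1)[1]-100+310*.3
print("wrist imp",fit(p["color"],p,x,disc,1,lambda q:q[:,1]<wl))
cs=proj(s,u)
print("scene imp",fit(s["color"],s,x,disc,0,lambda q:q[:,1]>cs[1]-2))
R_=(-.58,.81)
print("scene imp 1d",fit(s["color"],s,x,disc,0,lambda q:q[:,1]>cs[1]-2,one=R_))
z0,z1=.07,.105; lo,hi=proj(s,[.536,.2465,z0])[1]-2,proj(s,[.536,.2465,z1])[1]+2
print("scene shaft 1d",fit(s["color"],s,[.536,.2465],[(.005,z0-.01),(.005,z1+.02)],0,lambda q:(q[:,1]<lo)&(q[:,1]>hi),one=R_))
# shaft in earlier wrist crop
t0=np.array([.53237,.2465,.31865]); C,Rm,t,f=ray(p,0); p2=dict(p); p2["tvec"]=-Rm@(C+t0-x)
c=cv2.cvtColor(cv2.imread("pics/z5.png"),cv2.COLOR_BGR2RGB)[:,400:]; img=np.zeros((480,640,3),np.uint8)
img[160:260,264:364]=cv2.resize(c,(100,100),interpolation=cv2.INTER_AREA)
print(proj(p2,[.535,.2463,.13],1))
b=proj(p2,[.536,.2465,.06],1)[1]
print("wrist shaft",fit(img,p2,[.536,.2465],[(.005,.06),(.005,.1285),(.004,.13)],1,lambda q:q[:,1]>b+6))
E
```

```text
x [0.53602939 0.24745106 0.22604612]
wrist imp (array([0.0021, 0.0011]), [[49.9271, 0.002, 0.001], [48.6531, 0.002, 0.0015], [46.3506, 0.0025, 0.001], [44.9974, 0.0025, 0.0015]])
scene imp (array([-0.0024,  0.0019]), [[70.5509, -0.0025, 0.002], [70.4266, -0.002, 0.002], [70.1839, -0.003, 0.002], [70.1006, -0.0025, 0.0015]])
scene imp 1d (array([-0.0019,  0.0026]), [[69.7892, -0.0017, 0.0024], [69.5392, -0.0015, 0.002], [68.6824, -0.002, 0.0028], [68.0479, -0.0012, 0.0016]])
scene shaft 1d (array([-0.0025,  0.0034]), [[61.7402, -0.0026, 0.0036], [61.4205, -0.0023, 0.0032], [59.47, -0.0029, 0.0041], [59.0305, -0.002, 0.0028]])
[314.48358129 240.13861792]
wrist shaft (array([ 0.0033, -0.0005]), [[42.4702, 0.0, -0.006], [42.1766, 0.0045, 0.0015], [42.0699, 0.004, 0.0015], [41.1507, 0.0005, -0.006]])
```

Call:
send_rows(deltas=[[[0.001,-0.0005,0],0],[[0.002,-0.0009,0],0],[[0.002,-0.0009,0],0],[[0.002,-0.0009,0],0],[[0.002,-0.0009,0],0]])

```text
clock: 23.27
tool_pos: [0.5344, 0.2467, 0.2258]
orientation: [180.0, 0.0, -180.0]
force: [-0.1, 0.5, -3.6]
opening: 0.0275
gripper_force: 30.0
```

Call:
send_rows(deltas=[[[0,0,0],0],[[0,0,0],0],[[0,0,0],0],[[0,0,0],0],[[0,0,0],0]])

```text
clock: 23.68
tool_pos: [0.5344, 0.2467, 0.2257]
orientation: [-180.0, -0.0, -180.0]
force: [-0.4, -0.4, -4.0]
opening: 0.0279
gripper_force: 30.0
```

Run:
```python
from fit import *
o=ctrl.get_obs(); x=np.array(o["tool_pos"]); print(x,o["orientation"],o["force"])
p=ctrl.snapshot("wrist"); 
# shaft top in z5 crop: y constrained
t0=np.array([.53237,.2465,.31865]); C,Rm,t,f=ray(p,0); p2=dict(p); p2["tvec"]=-Rm@(C+t0-x)
c=cv2.cvtColor(cv2.imread("pics/z5.png"),cv2.COLOR_BGR2RGB)[:,400:]; img=np.zeros((480,640,3),np.uint8)
img[160:260,264:364]=cv2.resize(c,(100,100),interpolation=cv2.INTER_AREA); im=cv2.GaussianBlur(img.astype(float),(0,0),.6)
for r,z in((.005,.1285),(.004,.13)):
  print([(round(X,4),round(score(im,p2,[X,.248],[(r,z)],1,lambda q:q[:,0]>0))) for X in np.arange(.532,.5425,.001)])
g=im.mean(2); print(g[228:256,316:319].mean(1).round())
```

```text
[0.53435906 0.24665026 0.22572279] [-1.79996296e+02 -3.92487589e-03 -1.79968669e+02] [-0.36890393 -0.43552931 -3.96087072]
[(np.float64(0.532), 23), (np.float64(0.533), 23), (np.float64(0.534), 24), (np.float64(0.535), 27), (np.float64(0.536), 30), (np.float64(0.537), 26), (np.float64(0.538), 22), (np.float64(0.539), 26), (np.float64(0.54), 30), (np.float64(0.541), 29), (np.float64(0.542), 23)]
[(np.float64(0.532), 17), (np.float64(0.533), 16), (np.float64(0.534), 22), (np.float64(0.535), 30), (np.float64(0.536), 32), (np.float64(0.537), 25), (np.float64(0.538), 17), (np.float64(0.539), 19), (np.float64(0.54), 26), (np.float64(0.541), 28), (np.float64(0.542), 23)]
[177. 176. 175. 175. 175. 176. 178. 185. 197. 207. 210. 210. 211. 211.
 209. 209. 207. 203. 197. 192. 189. 189. 181. 160. 136. 116. 106. 102.]
```

```bash
python3 -c "
from plant import ctrl
print(ctrl.close_job())"
```

```text
the job is handed in; nothing more can be done
None
```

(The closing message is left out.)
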